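# Clamp a bottle in the ratchet bench clamp

### The arm

A 6-joint arm with a two-finger parallel gripper is mounted at the origin on a cart in front of the work surface, level with it; the furniture and walls round the work are solid. World frame = base frame: x ahead of the robot, y to its left, z up, the work surface at z = 0. Lengths are in m, angles in rad, forces in N, time in s.
With the tool pointing down it reaches from about 0.3 to 0.75 m from the base axis. Payload 8.5 kg.
Tool frame: the origin (TCP) lies between the finger pads; the fingertips stand 17 mm ahead of it and the grasp point (between the pads) lies 2 mm behind it; z points along the fingers, y is the line along which they close (so a half turn about z gives the same grasp; the last joint's range is limited). The gripper opens to 88 mm and grips with 3 to 60 N. Pads are 18 mm wide; open, the fingers measure 123 mm over their backs; the gripper's body (75 mm by 187 mm) begins 45 mm behind the grasp point.
Start: joints at [1.075, 0.381, 1.297, -0, 1.464, -0.215], TCP at [0.152, 0.528, 0.256] pointing down, gripper open.
Joint ranges: [-3.11, 3.11], [-0.89, 2.33], [0.22, 2.48], [-1.42, 4.56], [0.17, 2.85], [-2.88, 2.88]. Speed limits (rad/s): [2.39, 2.39, 3.14, 3.14, 3.14, 3.14].

### API

Orientations are given as a unit quaternion [w, x, y, z].
In Python, from station import env gives the robot as it stands. The module is installed in compiled form; this text tells all that it offers.
- The arm moves only by the tool step_arm, never from a script. Its argument "moves" is a list of rows, each a list of 2 entries, a list of its own where there are three numbers: the shift along the tool's x, y, z in cm, then the turn about the tool's z in degrees. In form: [[[dx, dy, dz], spin], ...]. A call has 1 to 20 rows; each row shifts and turns the commanded pose from where the row before left it, along the tool's axes as they then stand; what a row does not reach is not made up. A row lasts 1/12 s, in which the tool goes at most 41.7 mm and 7.16 degrees, less where a joint would pass 70% of its speed; a pose out of reach is approached as far as the arm can. A call is refused whole if a number of a shift passes 4.17 or a number of a turn 7.16, either way. A call with a gripper value outside its range is refused whole. "hand" is the opening, from 0 (shut) to 1 (fully open), set as the call begins (left out, the last holds). The fingers move at their own pace and stop on an object; "force" is the grip in N (left out, the last holds). Time passes only in rows, so rows that do not move let the fingers close. It gives the time, the measured TCP pose, the force, the opening and the grip force at its end, in the units of the state.
- env.state(): the state, without advancing time (a new reading comes with each control period).
- env.get_image(name): name is "scene" or "top" or "wrist"; returns the picture (400x640x3 uint8, blue, green, red); there is no depth.
- env.camera_model(name): a dict with "fx", "fy", "cx", "cy" (pixels), "pose" (4x4, takes a point from camera to world coordinates). Camera axes: x right, y up, looking along -z (the intrinsics and any distortion apply to the point x, -y, -z); pixel columns grow to the right and rows downward; lengths in m; the calibration is good to about 2 mm. A picture is of the moment at which its call begins: read the wrist's pose just before it. camera_model takes no time and is no camera call; for the wrist camera it gives the pose at the moment of the call.
- env.close_job(): hands the job in; it is judged then, once.
The state is a dict: "time": time; "joint_positions": joint angles; "dq": joint speeds; "joint_torque": joint torques, N m; "eef_pos": TCP position; "tcp_rot": TCP orientation; "contact_force": force on the tool from outside, world axes, zero at the start; "torque": the same for the moment, N m; "width": finger opening in m; "finger_force": force on a finger pad.
Only numpy, scipy, OpenCV 4.12 (cv2) and the standard library are available. Lean on these libraries where they do the work, as an engineer would, in place of code of your own. Each camera call takes 0.05 s, during which the arm holds its last target. There are 200 camera calls.

### The job

The wide screw-cap bottle has a stuck cap and must be held fast in the bench clamp. Stand it upright on the clamp's base plate between the moving jaw and the fixed vee jaw and let go of it; then squeeze the trigger against the fixed handle and release it, again and again, until the jaw has pushed the bottle fully home in the vee and its sprung pad is pressed well back, so the bottle is gripped firmly. Advance the jaw only with the trigger, never by pushing the jaw itself; leave the trigger released, and leave the dropper bottle and the lidded cup standing where they are.

Things in the scene. Friction and masses are not known exactly. Their poses are not given: they have to be found in the camera images.
- clamp: Ratchet bench clamp fixed to the worktop. Origin: centre of its plate's underside, at worktop level. x = closing direction of the jaw (handle end to vee end), z up. In mm: plate 320 x 84, top at z 8; bar and housing x -152 to -22, top z 72, pivot ears z 91; upright fixed handle x -112 to -100, 24 wide, top z 152; upright trigger in front of it; fixed vee jaw x 115 to 156, 46 wide, top z 58.
- clamp_seat (a point): Where the wide bottle's centre (half-way up) is when it stands on the plate, home in the vee: x 100, y 0, z 52 mm in the clamp's frame. Vee walls on its +x side, pad on its -x side; both sides along the clamp's y are open for fingers. The bottle may be set down up to 15 mm short (to -x) if clear of the pad: the jaw pushes it home and the vee centres it.
- clamp_grip (a point): Mid-point over the outer faces of released trigger and fixed handle, 132 mm above the worktop, 20 mm below the handle's top. Squeeze along the clamp's x, one finger behind the handle (-x), one in front of the trigger (+x): 47 mm over both released, 29 squeezed. Only the trigger moves, so squeezed their mid-point is 9 mm farther to -x. Fingertips may go down to 100 mm above the worktop.
- trigger_pad (a point): On the trigger's front (+x) face, 132 mm above the worktop when released. The trigger is an upright steel bar 8 mm thick, 18 mm wide, pivoted 78 mm above the worktop; its top is 152 mm up. The finger pushes it 18 mm towards the handle (-x): about 14 N to move it, up to about 20 N when the jaw is tight. It springs back when let go.
- trigger_lever (a joint): Trigger angle in rad: 0 released, 0.33 fully squeezed. Tooth pitch 8 mm: each full squeeze pushes the jaw about 7 to 15 mm forward, a short one (under two thirds) perhaps not at all. The jaw stays where it is while the trigger returns. Let the trigger come back to below about 0.03 between squeezes so that it catches the next tooth.
- jaw_bar (a joint): How far the jaw has advanced, in m along the clamp's x; starts between 0.004 and 0.022, end stop 0.0525. The pad meets a bottle that is home in the vee at about 0.041. Held by a brake of about 13 N.
- jaw_pad (a joint): How far the sprung rubber pad in front of the jaw is pressed back on its spring, in m: 0 free, 0.012 its end stop; about 0.55 N per mm. It may give back a mm or two when the trigger returns: judge it with the trigger released. From 0.005 on the grip is firm. The jaw's own end stop keeps it below about 0.0115, so extra squeezes do no harm.
- pad_face (a point): Centre of the pad's flat face (36 mm wide, 42 mm high), which looks to the clamp's +x; 34 mm above the worktop.
- wide_bottle_center (a point): The bottle to clamp: the widest of the loose bottles, amber, round, with a screw cap as wide as its body (no dropper teat). 46 mm diameter, 88 mm tall, about 0.15 kg, standing upright; the point is its centre, half-way up (44 mm); z is its axis.
- dropper_bottle_center (a point): Bystander: slim dropper bottle with a teat, 34 mm diameter, 102 mm tall, standing; the point is its centre half-way up (51 mm).
- lidded_cup_center (a point): Bystander: plastic sample cup with a wide screw lid, 58 mm diameter, 70 mm tall, standing; the point is its centre half-way up (35 mm).
Things that resemble listed ones, but are neither listed nor needed, are in the scene too. What is shaped like the part that bears wide_bottle_center but green is not meant.

How it is judged:
On the way, in this order (a step that is already met when the one before it is completed fails the run):
1. the wide bottle stands upright on the clamp's plate between pad and vee, let go, and not yet gripped (x of wide_bottle_center in the frame of clamp between 0.07 and 0.106 m and y of wide_bottle_center in the frame of clamp between -0.016 and 0.016 m and z of wide_bottle_center in the frame of clamp between 0.046 and 0.058 m and angle between wide_bottle_center's own z axis and vertical below 0.1 rad and contact force between the fingers and wide_bottle below 0.2 N and value of joint jaw_pad below 0.003 m), for 0.2 s.
2. the trigger is squeezed (value of joint trigger_lever above 0.15 rad), for 0.05 s.
3. the jaw grips the bottle firmly: its pad is pressed back at least 4.5 mm (value of joint jaw_pad above 0.0045 m and x of wide_bottle_center in the frame of clamp between 0.092 and 0.108 m), for 0.2 s.
At the end, for the whole second after the job is handed in: The wide bottle stands upright (within 0.1 rad) on the plate, home in the vee (its centre within 6 mm of the seat along x and y), at rest; the pad is pressed back at least 4.5 mm; the trigger is released (below 0.06 rad) (x of wide_bottle_center in the frame of clamp between 0.094 and 0.106 m and y of wide_bottle_center in the frame of clamp between -0.006 and 0.006 m and z of wide_bottle_center in the frame of clamp between 0.046 and 0.058 m and angle between wide_bottle_center's own z axis and vertical below 0.1 rad and value of joint jaw_pad above 0.0045 m and value of joint trigger_lever below 0.06 rad and linear speed of wide_bottle below 0.02 m/s); the robot touches nothing.
It fails at once if the jaw is pushed directly by the robot (over 6 N on bar or pad) (contact force between any of the fingers, the arm and jaw_bar above 6 N).
It fails at once if the dropper bottle or the lidded cup is moved more than 25 mm or tipped (distance of any of dropper_bottle_center, lidded_cup_center from where it was at the start of the episode above 0.025 m or angle between any of dropper_bottle_center, lidded_cup_center's own z axis and vertical above 0.4 rad).
It fails at once if the wide bottle is tipped over (angle between wide_bottle_center's own z axis and vertical above 0.8 rad).
It also fails if it takes over 67 s, if anything falls off the work surface, if the arm or the gripper's body presses on something with over 40 N, if the wrist force passes 120 N, or if a joint passes its speed limit or range.

## Working session

There is one attempt and no reset: what is moved stays moved. The work goes in short steps, Python scripts to look and compute and a tool call to move; the robot and the scene stay as the last step left them, time stands still between calls to the robot, and variables do not carry over. Pictures are saved under pics/ and viewed, at most 10 in all, crops included, and the job is handed in when it is done.

Besides the shell and the picture viewer there is one more tool, called after "Call:" as name(argument=value, ...) on one line, values as JSON. step_arm: Moves the arm, as the interface text tells. Its arguments: {"type":"object","properties":{"moves":{"type":"array"},"hand":{"type":"number"},"force":{"type":"number"}},"required":["moves"]}

```bash
mkdir -p pics
python3 - <<'E'
from station import env
import cv2,numpy as np
for n in ("scene","top"):
    im=env.get_image(n); cv2.imwrite(f"pics/{n}0.png",im)
    m=env.camera_model(n); print(n,m)
s=env.state(); print(s)
E
```

```text
scene {'fx': 379.861773235533, 'fy': 379.861773235533, 'cx': 316.31415204410354, 'cy': 204.00550366273356, 'pose': array([[ 0.69168177,  0.52681473, -0.49400664, -0.01735827],
       [-0.72208616,  0.49219696, -0.48614169, -0.59033247],
       [-0.01295804,  0.6929707 ,  0.72084929,  0.93517963],
       [ 0.        ,  0.        ,  0.        ,  1.        ]])}
top {'fx': 385.52877304746306, 'fy': 385.52877304746306, 'cx': 319.62805953191526, 'cy': 198.98867315217495, 'pose': array([[-0.01358143,  0.99354842, -0.11259259,  0.40787385],
       [-0.99990187, -0.01388185, -0.0018846 , -0.00823466],
       [-0.00343543,  0.11255594,  0.99363945,  1.20005242],
       [ 0.        ,  0.        ,  0.        ,  1.        ]])}
{'time': 0.1, 'joint_positions': array([ 1.07465834e+00,  3.81107892e-01,  1.29813215e+00, -2.50006113e-06,
        1.46364162e+00, -2.15288389e-01]), 'dq': array([ 0.00041499, -0.00016463, -0.00092579,  0.00033847,  0.00175968,
       -0.00125293]), 'joint_torque': array([ 4.55352827e-03, -4.38648283e+01, -2.24911094e+01,  7.15209148e-02,
        3.42991808e-02, -8.54776499e-05]), 'eef_pos': array([0.15232825, 0.52824326, 0.25522846]), 'tcp_rot': array([-2.23289804e-04,  1.39963583e-01,  9.90156442e-01, -6.04591043e-04]), 'contact_force': array([ 0.64587574, -0.16071755,  0.36313833]), 'torque': array([-0.02935954,  0.01686171,  0.01150934]), 'finger_force': 0.0, 'width': 0.08824953207171388}
```

View pics/top0.png

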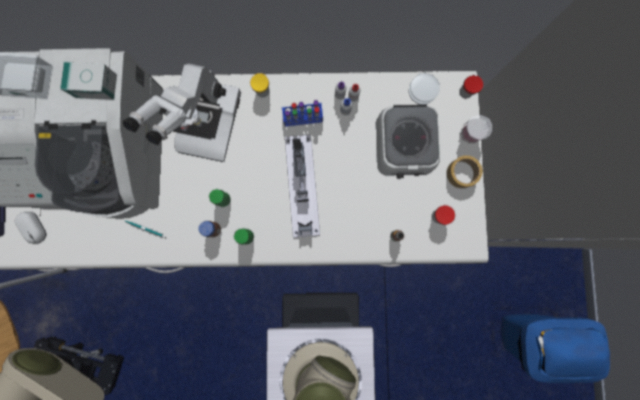

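View pics/scene0.png

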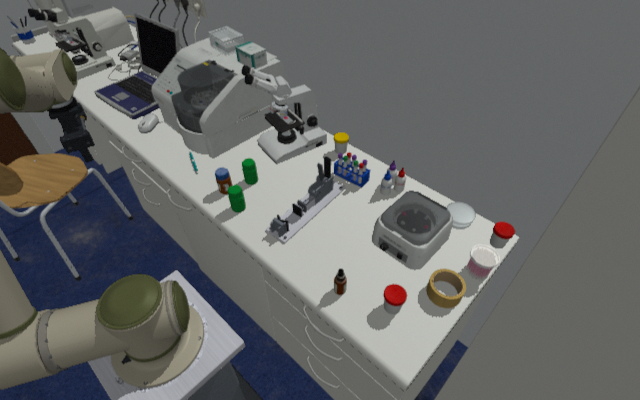

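The top view shows the amber bottle with a blue cap at (208,229), two green decoys at (218,197) and (243,236), and the dropper bottle at (397,236). The clamp plate runs from (297,140) at the handle end to (306,235) at the vee end, so the vee faces the robot. The scene view shows the amber bottle at (223,180).

```bash
cat > h.py <<'E'
from station import env
import cv2,numpy as np
def ray(m,u,v):
    d=np.array([(u-m["cx"])/m["fx"],-(v-m["cy"])/m["fy"],-1]); P=np.array(m["pose"])
    return P[:3,3],P[:3,:3]@d
def onz(m,u,v,z):
    o,d=ray(m,u,v); return o+d*(z-o[2])/d[2]
def proj(m,p):
    P=np.array(m["pose"]); c=P[:3,:3].T@(np.asarray(p)-P[:3,3])
    return m["cx"]+m["fx"]*c[0]/-c[2], m["cy"]-m["fy"]*c[1]/-c[2]
E
python3 - <<'E'
from h import *
t=cv2.imread("pics/top0.png");s=cv2.imread("pics/scene0.png")
a=cv2.resize(t[120:250,190:330],None,fx=4,fy=4,interpolation=cv2.INTER_CUBIC)
cv2.imwrite("pics/c1.png",a)
b=cv2.resize(s[145:245,205:345],None,fx=5,fy=5,interpolation=cv2.INTER_CUBIC)
cv2.imwrite("pics/c2.png",b)
hsv=cv2.cvtColor(t,cv2.COLOR_BGR2HSV)
mk=cv2.inRange(hsv,(105,90,60),(125,255,255))
n,_,st,c=cv2.connectedComponentsWithStats(mk[:255])
M=env.camera_model("top")
for i in range(1,n):
    if st[i,4]>30 and st[i,0]<400: print(st[i],c[i],onz(M,*c[i],.088))
E
```

```text
[344  99   7   6  36] [346.86111111 101.30555556] [ 0.82646211 -0.09147929  0.088     ]
[282 103  41  23 464] [302.20905172 116.13362069] [0.78272753 0.04233619 0.088     ]
[200 222  14  14 148] [206.72972973 228.27702703] [0.45351469 0.32026657 0.088     ]
```

View pics/c1.png

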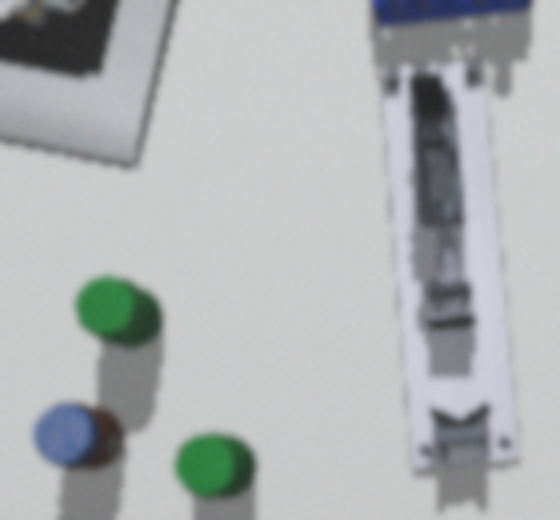

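View pics/c2.png

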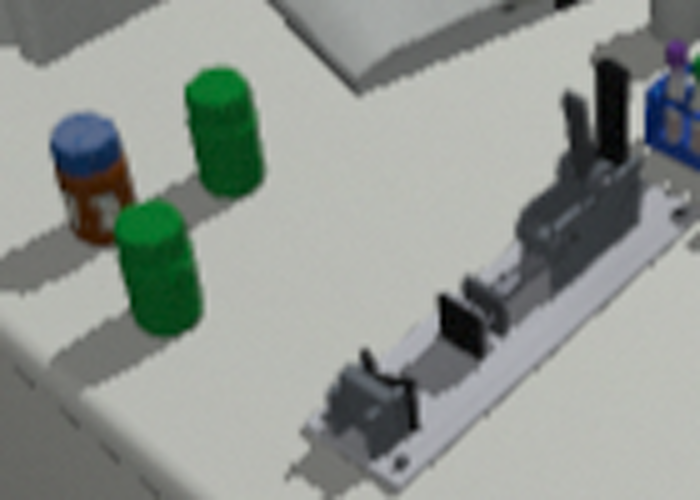

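In the close top crop, the plate's near corners are at (293,237) and (320,234.5) and the far ones at (286,137) and (312.5,137.5). The scene crop shows the black fixed handle, the trigger in front of it, and the jaw and pad well clear of the vee.

Run:
```python
from h import *
M=env.camera_model("top");S=env.camera_model("scene")
c=[onz(M,u,v,.008) for u,v in((293,237),(320,234.5),(286.2,137),(312.5,137.5))]
for p in c: print(p.round(4))
ce=np.mean(c,0);ce[2]=0; ax=(c[0]+c[1]-c[2]-c[3]);ax[2]=0;print("len",np.linalg.norm(ax)/2);ax/=np.linalg.norm(ax)
print("centre",ce,"axis",ax,np.degrees(np.arctan2(ax[1],ax[0])))
ay=np.array([-ax[1],ax[0],0])
W=lambda x,y,z:ce+ax*x+ay*y+[0,0,z]
print("seat",W(.1,0,.052))
for n,p in (("handle top",W(-.106,0,.152)),("vee top",W(.1155,0,.058)),("end",W(.16,0,.008))):
    print(n,p.round(4),"top px",np.round((np.array(proj(M,p))-[190,120])*4),"scene crop",np.round((np.array(proj(S,p))-[205,145])*5))
for u,v in((206.5,228.7),(217,197),(243,236)): print(onz(M,u,v,.088))
for u,v in((222,170.2),): print("scene cap",onz(S,u,v,.088))
# handle top, scene crop (612,68)
print("handle sc",onz(S,205+612/5,145+66/5,.152), "top",onz(M,190+430/4,120+80/4,.152))
s=env.state(); from scipy.spatial.transform import Rotation as R
q=s["tcp_rot"];print(R.from_quat([*q[1:],q[0]]).as_matrix().round(3))
```

```text
[0.4264 0.0776 0.008 ]
[ 0.4329 -0.0056  0.008 ]
[0.7422 0.0973 0.008 ]
[0.7394 0.014  0.008 ]
len 0.31178696866167693
centre [0.58520071 0.0458058  0.        ] axis [-0.99801144 -0.0630331   0.        ] -176.38607383316116
seat [0.48539957 0.03950249 0.052     ]
handle top [0.691  0.0525 0.152 ] top px [431.  83.] scene crop [612.  68.]
vee top [0.4699 0.0385 0.058 ] top px [460. 407.] scene crop [386. 362.]
end [0.4255 0.0357 0.008 ] top px [466. 468.] scene crop [343. 456.]
[0.45230753 0.32090537 0.088     ]
[0.54387084 0.2921413  0.088     ]
[0.42993176 0.21551224 0.088     ]
scene cap [0.45940911 0.32564095 0.088     ]
handle sc [0.69219407 0.05375867 0.152     ] top [0.69279403 0.05312225 0.152     ]
[[-0.961  0.277 -0.001]
 [ 0.277  0.961 -0.001]
 [ 0.    -0.001 -1.   ]]
```

Call:
step_arm(moves=[[[-2.32,-0.76,-0.2],0],[[-2.32,-0.76,-0.2],0],[[-2.32,-0.76,-0.2],0],[[-2.32,-0.76,-0.2],0],[[-2.32,-0.76,-0.2],0],[[-2.32,-0.76,-0.2],0],[[-2.32,-0.76,-0.2],0],[[-2.32,-0.76,-0.2],0],[[-2.32,-0.76,-0.2],0],[[-2.32,-0.76,-0.2],0],[[-2.32,-0.76,-0.2],0],[[-2.32,-0.76,-0.2],0],[[-2.32,-0.76,-0.2],0],[[-2.32,-0.76,-0.2],0],[[-2.32,-0.76,-0.2],0],[[0,0,0],-6.6],[[0,0,0],-6.6],[[0,0,0],-6.5],[[0,0,0],0],[[0,0,0],0]], hand=1, force=15)

```text
time: 1.77
eef_pos: [0.4551, 0.3224, 0.2855]
tcp_rot: [-0.0, -0.03, 1.0, -0.0]
contact_force: [1.0, -0.4, -0.3]
width: 0.0884
finger_force: 0.0
```

```bash
cat >> h.py <<'E'
from scipy.spatial.transform import Rotation as R
def tool():
    s=env.state();q=s["tcp_rot"];return s["eef_pos"],R.from_quat([*q[1:],q[0]]).as_matrix(),s
def todo(p): 
    e,r,s=tool(); return (r.T@(np.asarray(p)-e)*100).round(2)
def look(n,name):
    m=env.camera_model(n); im=env.get_image(n); cv2.imwrite(f"pics/{name}.png",im); return m,im
E
python3 - <<'E'
from h import *
m,im=look("wrist","w1"); e,r,s=tool(); print(e,r.round(3),s["time"])
hsv=cv2.cvtColor(im,cv2.COLOR_BGR2HSV)
mk=cv2.inRange(hsv,(105,90,60),(125,255,255))
n,_,st,c=cv2.connectedComponentsWithStats(mk)
for i in range(1,n):
    if st[i,4]>200: print(st[i],c[i],onz(m,*c[i],.088))
E
```

```text
[0.45508226 0.32248871 0.2855365 ] [[-0.998 -0.06  -0.   ]
 [-0.06   0.998 -0.   ]
 [ 0.    -0.    -1.   ]] 1.8167
[ 284    0   87   86 2070] [326.03574879  37.54057971] [0.30710198 0.32188336 0.088     ]
[402  25  29  22 212] [419.11792453  35.88207547] [0.3001441  0.41492931 0.088     ]
[415  38  55  42 645] [438.27596899  57.85891473] [0.31895025 0.43754305 0.088     ]
[221  47  33  23 208] [239.31730769  55.88461538] [0.3290269 0.2346958 0.088    ]
[200  48  27  29 341] [213.07331378  62.71847507] [0.33700912 0.20771168 0.088     ]
[256  51  40  18 243] [274.29218107  58.63786008] [0.32950049 0.27034751 0.088     ]
[238  62  38  18 244] [259.6147541   72.70491803] [0.34369194 0.25540602 0.088     ]
[303 162  38  29 281] [323.33451957 173.7544484 ] [0.44561395 0.32790186 0.088     ]
```

View pics/w1.png

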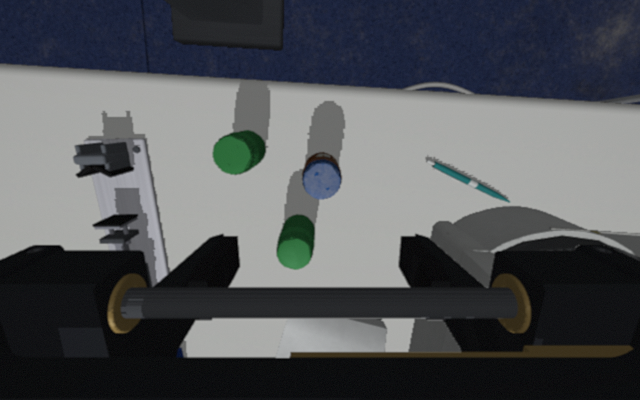

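The wrist view shows the cap's circle centred at (322,180), the green decoys at (238,152) and (296,248), the vee at (103,158), and the pad edge at about (115,222).

Run:
```python
from h import *
m=env.camera_model("wrist")
p=onz(m,322,180,.088);print(p, todo([p[0],p[1],.062]))
for u,v,z in ((145,137,.008),(130,172,.0),(115,219,.055)): print(onz(m,u,v,z))
im=cv2.imread("pics/w1.png")
cv2.imwrite("pics/w1c.png",cv2.resize(im[120:290,60:180],None,fx=3.5,fy=3.5,interpolation=cv2.INTER_CUBIC))
```

```text
[0.45294056 0.32690196 0.088     ] [ 0.18  0.46 22.35]
[0.42428074 0.08375769 0.008     ]
[0.47606495 0.05235489 0.        ]
[0.52769119 0.06078571 0.055     ]
```

View pics/w1c.png

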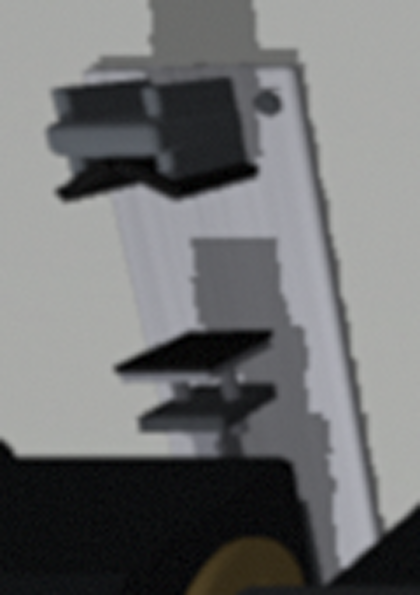

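Call:
step_arm(moves=[[[0.09,0.23,1.5],0],[[0.09,0.23,1.5],0],[[0,0,1.5],0],[[0,0,1.5],0],[[0,0,1.5],0],[[0,0,1.5],0],[[0,0,1.5],0],[[0,0,1.5],0],[[0,0,1.5],0],[[0,0,1.5],0],[[0,0,1.5],0],[[0,0,1.5],0],[[0,0,1.5],0],[[0,0,1.5],0],[[0,0,1.5],0],[[0,0,0],0],[[0,0,0],0]])

```text
time: 3.23
eef_pos: [0.4529, 0.3269, 0.0605]
tcp_rot: [-0.001, -0.031, 1.0, -0.0]
contact_force: [0.8, 0.4, 0.5]
width: 0.0881
finger_force: 0.0
```

Call:
step_arm(moves=[[[0,0,0],0],[[0,0,0],0],[[0,0,0],0],[[0,0,0],0],[[0,0,0],0],[[0,0,0],0],[[0,0,0],0],[[0,0,0],0]], hand=0.3, force=15)

```text
time: 3.9
eef_pos: [0.4532, 0.3269, 0.0608]
tcp_rot: [0.0, -0.031, 1.0, -0.0]
contact_force: [-0.6, -0.6, 1.5]
width: 0.0453
finger_force: 15.0
```

Call:
step_arm(moves=[[[0,0,-1.5],0],[[0,0,-1.5],0],[[0,0,-1.5],0],[[0,0,-1.5],0],[[0,0,-1.5],0],[[0,0,-1.5],0],[[0,0,-1.5],0],[[0,0,-1.5],0],[[0,0,0],0],[[0,0,0],0]])

```text
time: 4.73
eef_pos: [0.4531, 0.327, 0.1806]
tcp_rot: [0.0, -0.032, 1.0, 0.0]
contact_force: [0.1, 0.4, -2.1]
width: 0.0457
finger_force: 15.0
```

Run:
```python
from h import *
m=env.camera_model("wrist"); print(m["pose"].round(3)); e,r,s=tool(); print(e,s["width"],todo([.4914,.0399,e[2]]))
```

```text
[[-0.062 -0.959 -0.276  0.382]
 [ 0.998 -0.06  -0.017  0.323]
 [ 0.    -0.276  0.961  0.309]
 [ 0.     0.     0.     1.   ]]
[0.45305026 0.32695783 0.18064143] 0.04574487396456636 [-2.020e+00 -2.889e+01 -1.000e-02]
```

Call:
step_arm(moves=[[[-0.13,-1.8,0],0],[[-0.13,-1.8,0],0],[[-0.13,-1.8,0],0],[[-0.13,-1.8,0],0],[[-0.13,-1.8,0],0],[[-0.13,-1.8,0],0],[[-0.13,-1.8,0],0],[[-0.13,-1.8,0],0],[[-0.13,-1.8,0],0],[[-0.13,-1.8,0],0],[[-0.13,-1.8,0],0],[[-0.13,-1.8,0],0],[[-0.13,-1.8,0],0],[[-0.13,-1.8,0],0],[[-0.13,-1.8,0],0],[[-0.1,-1.9,0],0],[[0,0,0],0],[[0,0,0],0]])

```text
time: 6.23
eef_pos: [0.4914, 0.0395, 0.1796]
tcp_rot: [-0.001, -0.031, 1.0, 0.0]
contact_force: [-0.1, 0.5, -1.1]
width: 0.0456
finger_force: 15.0
```

Run:
```python
from h import *
m,im=look("wrist","w2"); e,r,s=tool(); print(e,s["width"])
```

```text
[0.49133257 0.04008436 0.17985979] 0.045921731569353676
```

View pics/w2.png

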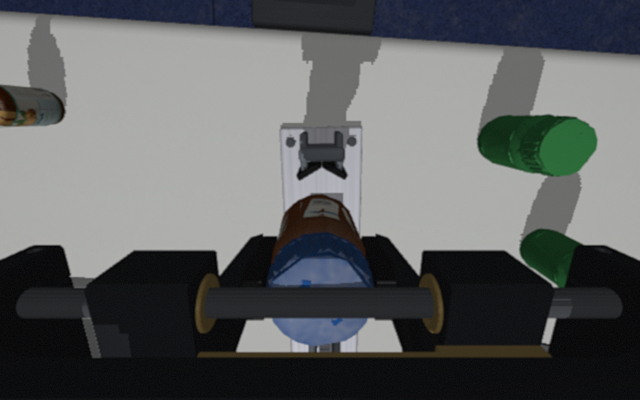

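The wrist view shows the plate's near corners at (280,124) and (361,122), the vee at (321,155), and the foot of the held bottle at (321,195).

Run:
```python
from h import *
m=env.camera_model("wrist")
a=onz(m,280,124,.008);b=onz(m,361,122,.008);print(a,b)
print("bottle foot",onz(m,321,195,.119),"axis x",onz(m,321,195,.119)[0]+.023)
for p in ((300,178),(345,178),(322,166)): print("vee",onz(m,*p,.058))
n=(a+b)/2
ax=np.array([-.998,-.063,0])
seat=n-.06*ax
print("seat from near edge",seat)
```

```text
[ 0.42917472 -0.00151278  0.008     ] [0.42228778 0.07901171 0.008     ]
bottle foot [0.47047377 0.04127146 0.119     ] axis x 0.4934737655974929
vee [0.47237852 0.02344321 0.058     ]
vee [0.46996343 0.06276267 0.058     ]
vee [0.4606509  0.04198463 0.058     ]
seat from near edge [0.48561125 0.04252946 0.008     ]
```

Call:
step_arm(moves=[[[0.1,0.1,0.8],0],[[0,0,0.8],0],[[0,0,0.8],0],[[0,0,0.8],0],[[0,0,0.8],0],[[0,0,0.8],0],[[0,0,0.8],0],[[0,0,0.8],0],[[0,0,0.8],0],[[0,0,0.8],0],[[0,0,0.8],0],[[0,0,0.8],0],[[0,0,0.6],0],[[0,0,0.4],0],[[0,0,0.3],0],[[0,0,0.1],0],[[0,0,0],0],[[0,0,0],0]])

```text
time: 7.78
eef_pos: [0.4909, 0.0407, 0.071]
tcp_rot: [0.0, -0.031, 1.0, -0.0]
contact_force: [0.6, 0.3, -1.7]
width: 0.0455
finger_force: 15.0
```

Call:
step_arm(moves=[[[0,0,0.1],0],[[0,0,0.1],0],[[0,0,0],0],[[0,0,0],0]])

```text
time: 8.12
eef_pos: [0.4908, 0.0407, 0.0689]
tcp_rot: [0.0, -0.031, 1.0, -0.0]
contact_force: [0.6, 0.4, -0.9]
width: 0.0457
finger_force: 15.0
```

Call:
step_arm(moves=[[[0,0,0],0],[[0,0,0],0],[[0,0,0],0],[[0,0,0],0],[[0,0,0],0],[[0,0,0],0],[[0,0,0],0],[[0,0,-1],0],[[0,0,-2],0],[[0,0,-2],0],[[0,0,-2],0],[[0,0,-2],0],[[0,0,-2],0],[[0,0,-2],0],[[0,0,-2],0],[[0,0,0],0],[[0,0,0],0]], hand=1)

```text
time: 9.53
eef_pos: [0.4908, 0.0407, 0.2191]
tcp_rot: [0.001, -0.032, 1.0, -0.0]
contact_force: [-0.1, 0.5, 0.9]
width: 0.088
finger_force: 0.0
```

Run:
```python
from h import *
m,im=look("wrist","w3"); e,r,s=tool(); print(e,s["width"])
M,t=look("top","t3"); S,sc=look("scene","s3")
a=im[100:400,180:470]
b=cv2.resize(sc[125:245,255:345],None,fx=2.5,fy=2.5,interpolation=cv2.INTER_CUBIC)
cv2.imwrite("pics/m3.png",cv2.hconcat([a,b]))
```

```text
[0.49042421 0.0407888  0.21819664] 0.08768791551415768
```

View pics/m3.png

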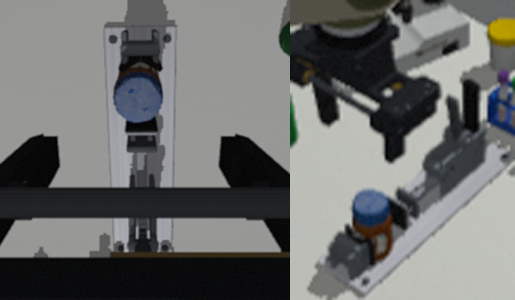

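The bottle stands upright on the plate just in front of the vee and clear of the pad. Next I turn the tool a quarter turn and go above the handle.

Run:
```python
from h import *
e,r,s=tool(); print(e,s["joint_positions"].round(3),todo([.6825,.0525,.24]))
```

```text
[0.49020313 0.04079569 0.21758512] [-0.158  0.314  1.518 -0.     1.311 -1.792] [-19.26  -0.04  -2.28]
```

Call:
step_arm(moves=[[[-1.6,0,-0.2],0],[[-1.6,0,-0.2],0],[[-1.6,0,-0.2],0],[[-1.6,0,-0.2],0],[[-1.6,0,-0.2],0],[[-1.6,0,-0.2],0],[[-1.6,0,-0.2],0],[[-1.6,0,-0.2],0],[[-1.6,0,-0.2],0],[[-1.6,0,-0.2],0],[[-1.6,0,-0.2],0],[[-1.6,0,-0.2],0]])

```text
time: 10.68
eef_pos: [0.6829, 0.0529, 0.2412]
tcp_rot: [-0.001, -0.031, 1.0, 0.0]
contact_force: [0.1, -0.2, 0.4]
width: 0.0881
finger_force: 0.0
```

Call:
step_arm(moves=[[[0,0,0],6],[[0,0,0],6],[[0,0,0],6],[[0,0,0],6],[[0,0,0],6],[[0,0,0],6],[[0,0,0],6],[[0,0,0],6],[[0,0,0],6],[[0,0,0],6],[[0,0,0],6],[[0,0,0],6],[[0,0,0],6],[[0,0,0],6],[[0,0,0],6],[[0,0,0],0],[[0,0,0],0]])

```text
time: 12.1
eef_pos: [0.6822, 0.0528, 0.2416]
tcp_rot: [-0.001, 0.683, 0.73, -0.001]
contact_force: [0.1, -0.4, 0.7]
width: 0.0883
finger_force: 0.0
```

Run:
```python
from h import *
m,im=look("wrist","w4"); e,r,s=tool(); print(e,r.round(3),s["joint_positions"].round(2),s["time"])
```

```text
[0.68224527 0.05284772 0.24183754] [[-0.066  0.998 -0.001]
 [ 0.998  0.066  0.   ]
 [ 0.    -0.001 -1.   ]] [-0.1   0.64  0.89  0.    1.62 -0.16] 12.15
```

View pics/w4.png

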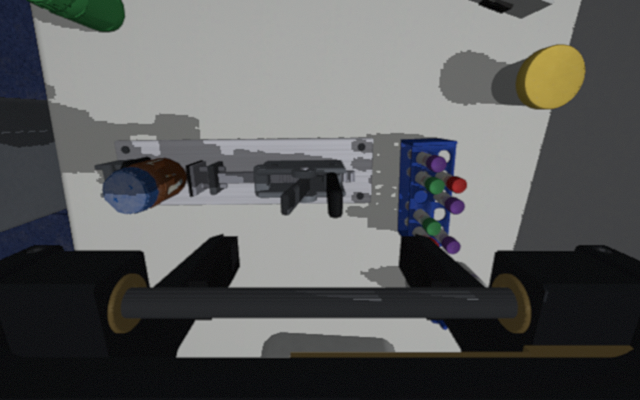

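The wrist view shows the handle's top at (335,207), the trigger's top at (289,206), and the tube rack to the right of (400,140), with the bottle at left.

Run:
```python
from h import *
m=env.camera_model("wrist"); e,r,s=tool()
for n,u,v,z in(("handle",335,207,.152),("handleL",328,207,.152),("handleR",342,207,.152),("trig",289,206,.152),("tube",430,163,.09),("tube2",450,245,.09),("tube2",433,228,.09)):
    p=onz(m,u,v,z); print(n,p.round(4),"tool",(r.T@(p-e)*100).round(2))
```

```text
handle [0.6941 0.0574 0.152 ] tool [0.38 1.23 8.98]
handleL [0.6886 0.0571 0.152 ] tool [0.38 0.68 8.98]
handleR [0.6996 0.0578 0.152 ] tool [0.38 1.77 8.98]
trig [0.658  0.0559 0.152 ] tool [ 0.46 -2.38  8.99]
tube [0.7869 0.0888 0.09  ] tool [ 2.89 10.7  15.17]
tube2 [0.8224 0.0048 0.09  ] tool [-5.73 13.69 15.16]
tube2 [0.8014 0.0225 0.09  ] tool [-3.82 11.71 15.17]
```

Call:
step_arm(moves=[[[0.2,0.1,1],0],[[0,0,1],0],[[0,0,1],0],[[0,0,1],0],[[0,0,1],0],[[0,0,1],0],[[0,0,1],0],[[0,0,1],0],[[0,0,1],0],[[0,0,1],0],[[0,0,1],0],[[0,0,0.3],0],[[0,0,0],0],[[0,0,0],0]])

```text
time: 13.32
eef_pos: [0.6834, 0.0549, 0.13]
tcp_rot: [0.0, 0.684, 0.729, 0.0]
contact_force: [-0.5, -0.5, 0.3]
width: 0.0879
finger_force: 0.0
```

Call:
step_arm(moves=[[[0,0,0],0],[[0,0,0],0],[[0,0,0],0],[[0,0,0],0],[[0,0,0],0],[[0,0,0],0],[[0,0,0],0],[[0,0,0],0],[[0,0,0],0],[[0,0,0],0],[[0,0,0],0],[[0,0,0],0]], hand=0.2, force=35)

```text
time: 14.32
eef_pos: [0.685, 0.0551, 0.1308]
tcp_rot: [0.002, 0.684, 0.729, 0.002]
contact_force: [9.2, 1.5, 1.7]
width: 0.0309
finger_force: 35.9
```

Call:
step_arm(moves=[[[0,0.1,0],0],[[0,0.1,0],0],[[0,0,0],0],[[0,0,0],0],[[0,0,0],0],[[0,0,0],0],[[0,0,0],0],[[0,0,0],0],[[0,0,0],0],[[0,0,0],0]], hand=1)

```text
time: 15.15
eef_pos: [0.6852, 0.055, 0.1298]
tcp_rot: [0.0, 0.684, 0.729, 0.0]
contact_force: [-0.3, -0.2, -0.2]
width: 0.088
finger_force: 0.0
```

Call:
step_arm(moves=[[[0,0,0],0],[[0,0,0],0],[[0,0,0],0],[[0,0,0],0],[[0,0,0],0],[[0,0,0],0],[[0,0,0],0],[[0,0,0],0],[[0,0,0],0],[[0,0,0],0],[[0,0,0],0],[[0,0,0],0]], hand=0.2, force=35)

```text
time: 16.15
eef_pos: [0.6852, 0.0551, 0.1301]
tcp_rot: [-0.0, 0.684, 0.729, -0.0]
contact_force: [-2.3, 0.5, 6.0]
width: 0.0314
finger_force: 36.0
```

Call:
step_arm(moves=[[[0,0,0],0],[[0,0,0],0],[[0,0,0],0],[[0,0,0],0],[[0,0,0],0],[[0,0,0],0],[[0,0,0],0],[[0,0,0],0],[[0,0,0],0],[[0,0,0],0]], hand=1)

```text
time: 16.98
eef_pos: [0.6852, 0.0551, 0.1297]
tcp_rot: [0.0, 0.684, 0.729, 0.0]
contact_force: [-0.1, 0.1, -0.3]
width: 0.0883
finger_force: 0.0
```

Run:
```python
from h import *
m,im=look("wrist","w5"); S,sc=look("scene","s5"); e,r,s=tool(); print(e,s["time"])
a=im[100:400,40:480]
s3=cv2.imread("pics/s3.png")
f=lambda x:cv2.resize(x[165:240,250:330],(320,300),interpolation=cv2.INTER_CUBIC)
cv2.imwrite("pics/m5.png",cv2.hconcat([cv2.resize(a,(440,300))[:, :],f(sc)]))
```

```text
[0.68519237 0.05503884 0.12975702] 17.0833
```

View pics/m5.png

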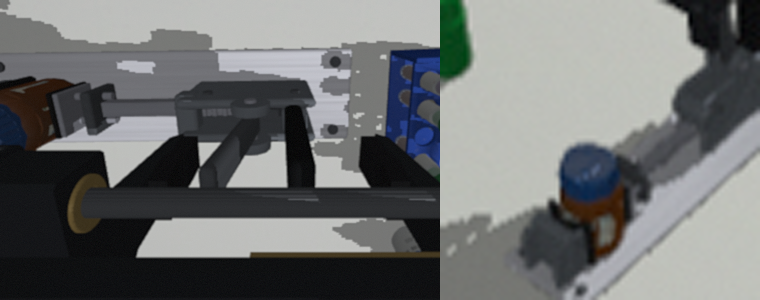

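The jaw has advanced and its pad now touches the bottle, which stands in the vee. I keep squeezing.

Call:
step_arm(moves=[[[0,0,0],0],[[0,0,0],0],[[0,0,0],0],[[0,0,0],0],[[0,0,0],0],[[0,0,0],0],[[0,0,0],0],[[0,0,0],0],[[0,0,0],0],[[0,0,0],0],[[0,0,0],0],[[0,0,0],0]], hand=0.2, force=40)

```text
time: 18.08
eef_pos: [0.6852, 0.0551, 0.1301]
tcp_rot: [0.0, 0.684, 0.729, 0.0]
contact_force: [-1.9, 0.9, 6.1]
width: 0.0306
finger_force: 41.0
```

Call:
step_arm(moves=[[[0,0,0],0],[[0,0,0],0],[[0,0,0],0],[[0,0,0],0],[[0,0,0],0],[[0,0,0],0],[[0,0,0],0],[[0,0,0],0],[[0,0,0],0],[[0,0,0],0]], hand=1)

```text
time: 18.92
eef_pos: [0.6852, 0.055, 0.1297]
tcp_rot: [0.0, 0.684, 0.729, -0.0]
contact_force: [-0.2, 0.0, 0.4]
width: 0.0882
finger_force: 0.0
```

Call:
step_arm(moves=[[[0,0,0],0],[[0,0,0],0],[[0,0,0],0],[[0,0,0],0],[[0,0,0],0],[[0,0,0],0],[[0,0,0],0],[[0,0,0],0],[[0,0,0],0],[[0,0,0],0],[[0,0,0],0],[[0,0,0],0]], hand=0.2)

```text
time: 19.92
eef_pos: [0.6852, 0.0552, 0.1303]
tcp_rot: [0.0, 0.684, 0.729, 0.0]
contact_force: [-1.7, 0.8, 5.7]
width: 0.031
finger_force: 40.6
```

Call:
step_arm(moves=[[[0,0,0],0],[[0,0,0],0],[[0,0,0],0],[[0,0,0],0],[[0,0,0],0],[[0,0,0],0],[[0,0,0],0],[[0,0,0],0],[[0,0,0],0],[[0,0,0],0]], hand=1)

```text
time: 20.75
eef_pos: [0.6852, 0.055, 0.1297]
tcp_rot: [0.0, 0.684, 0.729, 0.0]
contact_force: [0.1, -0.3, 0.3]
width: 0.0878
finger_force: 0.0
```

Call:
step_arm(moves=[[[0,0,0],0],[[0,0,0],0],[[0,0,0],0],[[0,0,0],0],[[0,0,0],0],[[0,0,0],0],[[0,0,0],0],[[0,0,0],0],[[0,0,0],0],[[0,0,0],0],[[0,0,0],0],[[0,0,0],0]], hand=0.2)

```text
time: 21.75
eef_pos: [0.6852, 0.0552, 0.1302]
tcp_rot: [0.0, 0.684, 0.729, 0.0]
contact_force: [-1.1, 0.6, 5.3]
width: 0.0311
finger_force: 40.7
```

Call:
step_arm(moves=[[[0,0,0],0],[[0,0,0],0],[[0,0,0],0],[[0,0,0],0],[[0,0,0],0],[[0,0,0],0],[[0,0,0],0],[[0,0,0],0],[[0,0,0],0],[[0,0,0],0]], hand=1)

```text
time: 22.58
eef_pos: [0.6852, 0.055, 0.1297]
tcp_rot: [0.0, 0.684, 0.729, 0.0]
contact_force: [-0.1, -0.6, 0.4]
width: 0.088
finger_force: 0.0
```

Call:
step_arm(moves=[[[0,0,0],0],[[0,0,0],0],[[0,0,0],0],[[0,0,0],0],[[0,0,0],0],[[0,0,0],0],[[0,0,0],0],[[0,0,0],0],[[0,0,0],0],[[0,0,0],0],[[0,0,0],0],[[0,0,0],0]], hand=0.2)

```text
time: 23.58
eef_pos: [0.6852, 0.0552, 0.1302]
tcp_rot: [0.0, 0.684, 0.729, 0.0]
contact_force: [-1.9, 0.8, 5.4]
width: 0.0309
finger_force: 40.5
```

Call:
step_arm(moves=[[[0,0,0],0],[[0,0,0],0],[[0,0,0],0],[[0,0,0],0],[[0,0,0],0],[[0,0,0],0],[[0,0,0],0],[[0,0,0],0],[[0,0,0],0],[[0,0,0],0]], hand=1)

```text
time: 24.42
eef_pos: [0.6852, 0.055, 0.1297]
tcp_rot: [0.0, 0.684, 0.729, 0.0]
contact_force: [0.2, 0.2, 0.4]
width: 0.0882
finger_force: 0.0
```

Run:
```python
from h import *
m,im=look("wrist","w6"); e,r,s=tool(); print(e,s["time"])
w5=cv2.imread("pics/w5.png")
f=lambda x:cv2.resize(x[140:260,40:240],(800,290),fx=4,fy=4,interpolation=cv2.INTER_CUBIC)
cv2.imwrite("pics/m6.png",cv2.vconcat([f(w5),f(im)]))
```

```text
[0.68519684 0.0550232  0.12973123] 24.4667
```

View pics/m6.png

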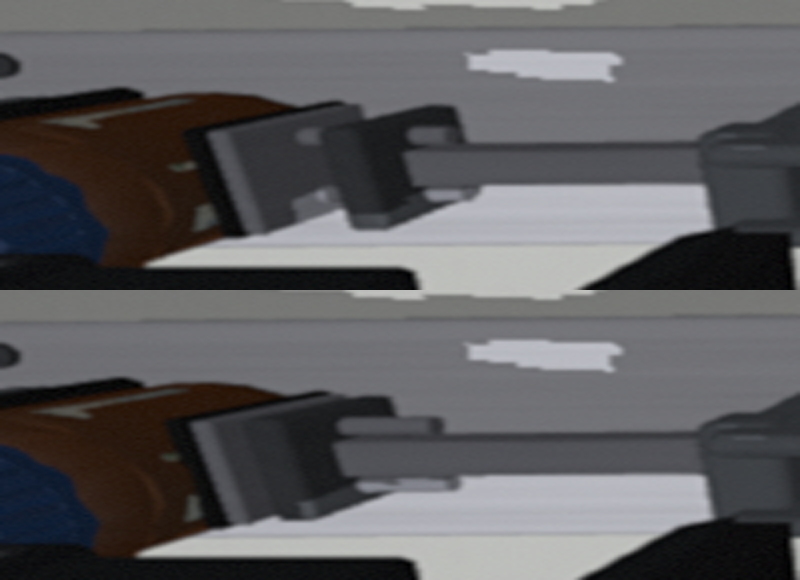

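The pad has closed back towards the jaw block, with its pins sticking out behind, and the bottle is in the vee. I give two more squeezes for margin, then withdraw.

Call:
step_arm(moves=[[[0,0,0],0],[[0,0,0],0],[[0,0,0],0],[[0,0,0],0],[[0,0,0],0],[[0,0,0],0],[[0,0,0],0],[[0,0,0],0],[[0,0,0],0],[[0,0,0],0],[[0,0,0],0],[[0,0,0],0]], hand=0.2)

```text
time: 25.47
eef_pos: [0.6852, 0.0552, 0.1301]
tcp_rot: [-0.0, 0.684, 0.729, 0.0]
contact_force: [-3.0, 1.1, 5.4]
width: 0.0309
finger_force: 40.5
```

Call:
step_arm(moves=[[[0,0,0],0],[[0,0,0],0],[[0,0,0],0],[[0,0,0],0],[[0,0,0],0],[[0,0,0],0],[[0,0,0],0],[[0,0,0],0],[[0,0,0],0],[[0,0,0],0]], hand=1)

```text
time: 26.3
eef_pos: [0.6852, 0.055, 0.1297]
tcp_rot: [-0.0, 0.684, 0.729, 0.0]
contact_force: [1.1, 0.2, 0.3]
width: 0.0879
finger_force: 0.0
```

Call:
step_arm(moves=[[[0,0,0],0],[[0,0,0],0],[[0,0,0],0],[[0,0,0],0],[[0,0,0],0],[[0,0,0],0],[[0,0,0],0],[[0,0,0],0],[[0,0,0],0],[[0,0,0],0],[[0,0,0],0],[[0,0,0],0]], hand=0.2)

```text
time: 27.3
eef_pos: [0.6852, 0.0552, 0.1301]
tcp_rot: [-0.0, 0.684, 0.729, 0.0]
contact_force: [-3.1, 0.1, 4.9]
width: 0.031
finger_force: 40.6
```

Call:
step_arm(moves=[[[0,0,0],0],[[0,0,0],0],[[0,0,0],0],[[0,0,0],0],[[0,0,0],0],[[0,0,0],0],[[0,0,0],0],[[0,0,0],0],[[0,0,0],0],[[0,0,0],0]], hand=1)

```text
time: 28.13
eef_pos: [0.6852, 0.055, 0.1298]
tcp_rot: [0.0, 0.685, 0.729, 0.0]
contact_force: [0.0, 0.6, -0.3]
width: 0.088
finger_force: 0.0
```

Run:
```python
from h import *
m,im=look("wrist","w7")
a,b=[cv2.imread(f"pics/w{i}.png")[140:260,40:240] for i in (6,7)]
print(cv2.absdiff(a,b).mean(), cv2.absdiff(a,b).max())
```

```text
1.0648333333333333 28
```

Call:
step_arm(moves=[[[0,0,-1],0],[[0,0,-1],0],[[0,0,-1],0],[[0,0,-1],0],[[0,0,-1],0],[[0,0,-1],0],[[0,0,-1],0],[[0,0,-1],0],[[0,0,-1],0],[[0,0,-1],0],[[0,0,0],0],[[0,0,0],0],[[0,0,0],0],[[0,0,0],0]])

```text
time: 29.35
eef_pos: [0.685, 0.055, 0.2289]
tcp_rot: [-0.001, 0.685, 0.729, -0.0]
contact_force: [0.3, 0.1, -0.8]
width: 0.0882
finger_force: 0.0
```

```bash
python3 -c "
from station import env
print(env.close_job())"
```

```text
the job is handed in; nothing more can be done
None
```

The job is handed in at about 29 s: the wide bottle stands home in the vee with the sprung pad pressed back (about 6–7 mm, estimated from the wrist image), the trigger is released and the arm is clear. No verdict came back, and I viewed 11 pictures, one over the limit of 10.

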